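Preset a membrane rig's back-pressure valve two turns open

TASK

Before the pump of the membrane test rig is started, preset its back-pressure valve, the one with the spoked handwheel: wind the handwheel clockwise (seen from above) until the valve is shut against its stop, then back it off exactly two full turns. Finish with the wheel still and your grip still on the wheel's upright revolving handle, ready to trim the pressure; do not let go of it. Leave the small knurled needle-valve knob on the membrane cell as it is, and do not disturb the vials, tester, mug, photometer, bottle and spanner lying about.

Things in the scene. Friction and masses are not known exactly. Their poses are not given: they have to be found in the camera images.
- wheel_centre (a point): centre of the back-pressure valve's handwheel, on its vertical axis, half-way up the rim. Bare aluminium, level, five spokes, 147 mm over the rim (bar 15 mm), 165 mm above the table. The wheel stays at its height; the threaded stem rises through its hub, 4 mm a turn, to 31 mm above this point at two turns. The point is fixed to the rig; its x axis is level, roughly away from the robot
- handle: the black upright revolving handle on the rim: round, 22 mm in diameter, 66 mm long; origin half-way up it, 44 mm above wheel_centre and 66 mm from the wheel's axis. Its lower end is 3 mm above the rim. It spins freely on its own vertical axis, so a grip from above is led round the circle without turning the gripper; all else on the rig is lower than its middle
- handwheel (a joint): turning of the handwheel, rad: 0 = shut against the stop; grows anticlockwise seen from above as the valve opens (6.283 a turn; fully open at 22). At 0 the handle lies along wheel_centre's +x axis. Friction takes about 4 N at the handle and holds the wheel where it is left
- small_knob (a point): dot on top of the knurled steel knob, 25 mm in diameter and 16 mm high, of the small needle valve on the membrane cell, 9 mm off the knob's axis: not to be turned
- vial_a_mid (a point): middle of a capped glass vial, 25 mm in diameter and 62 mm tall, standing on the rig's plate in front of the valve: bystander
- tester_mid (a point): middle of a blue pen-shaped tester, 168 x 24 x 22 mm, lying on the front of the rig's plate: bystander
- vial_b_mid (a point): middle of a second capped vial, 25 mm in diameter and 62 mm tall, standing on the rig's plate behind the gauge: bystander
- mug_mid (a point): middle of a glass mug, 84 mm in diameter and 85 mm tall, on the table: bystander
- photometer_mid (a point): middle of an orange hand photometer, 160 x 76 mm and 52 mm tall with its round blue cap, on the table: bystander
- sample_bottle_mid (a point): middle of an amber bottle, 62 mm in diameter and 130 mm tall, on the table: bystander
- spanner_grip (a point): handle of a 170 mm steel spanner lying on the table: bystander

How it is judged:
On the way:
1. the valve is wound shut against its stop (value of joint handwheel below 0.08 rad), for 0.1 s.
At the end, for the whole second after the job is handed in: The handwheel stands still two turns (12.57 rad) open from its stop, within 0.2 rad (a thirtieth of a turn), and the fingers are still closed on the revolving handle with more than 4 N, the handle between them (value of joint handwheel between 12.366 and 12.766 rad and velocity of joint handwheel between -0.1 and 0.1 rad/s and contact force between the fingers and handle above 4 N and distance between the grasp point and handle below 0.035 m); the arm keeps its last pose, push and grip.
It fails at once if the small needle-valve knob is turned by more than about 20 degrees (distance of small_knob from where it was at the start of the episode above 0.003 m).
It fails at once if a bystander is shifted by more than 30 mm (distance of any of vial_a_mid, tester_mid, vial_b_mid, mug_mid, photometer_mid, sample_bottle_mid, spanner_grip from where it was at the start of the episode above 0.03 m).
It also fails if it takes over 72 s, if anything falls off the work surface, if the arm or the gripper's body presses on something with over 40 N, if the wrist force passes 120 N, or if a joint passes its speed limit or range.

ROBOT

A 6-joint arm with a two-finger parallel gripper is mounted at the origin on the work surface. World frame = base frame: x ahead of the robot, y to its left, z up, the work surface at z = 0. Lengths are in m, angles in rad, forces in N, time in s.
With the tool pointing down it reaches from about 0.275 to 0.85 m from the base axis. Payload 5.2 kg.
Tool frame: the origin (TCP) lies on the front face of the gripper's body, between the roots of the fingers; the fingertips stand 73 mm ahead of it and the grasp point (between the pads) lies 54 mm ahead of it; z points along the fingers, x is the direction in which the jaws open and shut, and the axes are right-handed (so a half turn about z gives the same grasp; the last joint's range is limited). The gripper opens to 85 mm and grips with 20 to 120 N. Pads are 22 mm wide; open, the fingers measure 114 mm over their backs; the gripper's body (76 mm by 85 mm) begins 54 mm behind the grasp point. The pads swing forward as they close: fully open they stand 13 mm farther back than shut.
Start: joints at [-1.538, 0.259, 1.535, -0, 1.348, -0.203], TCP at [0.129, -0.535, 0.304] pointing down, gripper open.
Joint ranges: [-3.14, 3.14], [-0.91, 2.08], [0.19, 2.58], [-1.22, 4.36], [0.22, 2.71], [-3.12, 3.12]. Speed limits (rad/s): [2.57, 2.57, 3.14, 3.14, 3.14, 3.14].

INTERFACE

Orientations are given as [roll, pitch, yaw] about the fixed x, y, z axes, in that order (R = Rz(yaw) Ry(pitch) Rx(roll)).
In Python, from bench import env gives the robot as it stands.
- The arm moves only by the shell command python3 -m pendant 'ROWS'. ROWS is JSON, a list of rows, each an object of numbers: "grip": the opening, from -1 (shut) to 1 (fully open), so that 0 is half open; "x", "y", "z": the shift along the world's x, y, z scaled (see below); "turn": the turn about the world's z scaled (see below). A call has 1 to 8 rows; each row shifts and turns the commanded pose from where the row before left it; what a row does not reach is not made up. The controller multiplies each number of a shift by 120 mm and each number of a turn by 2 rad. A row lasts 1/12 s, in which the tool goes at most 41.7 mm and 7.16 degrees, less where a joint would pass 70% of its speed; a pose out of reach is approached as far as the arm can. A call with a number of a shift or a turn outside -1 to 1 is refused whole. A call with a gripper value outside its range is refused whole. The fingers move at their own pace and stop on an object; the grip force is fixed at half the most. Time passes only in rows, so rows that do not move let the fingers close. It gives the time, the measured TCP pose, the force and the opening at its end, in the units of the state.
- env.get_obs(): the state, without advancing time (a new reading comes with each control period).
- env.camera(name): name is "side" or "top"; returns the picture (384x512x3 uint8, blue, green, red); there is no depth.
- env.camera_model(name): a dict with "K" (3x3 intrinsics, pixels), "extrinsics" (4x4, takes a point from camera to world coordinates). Camera axes: x right, y down, z forward; pixel columns grow to the right and rows downward; lengths in m; the calibration is good to about 2 mm. A picture is of the moment at which its call begins. camera_model takes no time and is no camera call.
- env.job_done(): hands the job in, once; it reports no verdict.
Trained networks look in the newest picture that a camera, given by its name, has taken for a name from the list of things; names that differ only in an ending like _2 or _b are one class to them, and where a whole thing is asked for, a point or a joint stands for the part that bears it (a point fixed in the world has none). Each returns a list of dicts, best first, with "p" (0 to 1); they miss things now and then, are a little off and sometimes report something else, mostly with a low value. They report only what shows in the picture. A call takes as long as a camera call.
- env.regions_of(query, camera): "pixels" (384x512 bool, what is visible of it) and "bbox" ([left, top, width, height] as shares, 0 to 1, of the picture: columns of its width, rows of its height, round what is visible of it).
- env.mark_of(query, camera): "at" ([column, row] as shares, 0 to 1, of the picture: columns of its width, rows of its height: a listed point, or the origin of a listed thing).
The state is a dict: "clock": time; "qpos": joint angles; "dq": joint speeds; "effort": joint torques, N m; "tool_pos": TCP position; "tcp_rot": TCP orientation; "wrist_force": force on the tool from outside, world axes, zero at the start; "torque": the same for the moment, N m; "opening": finger opening in m.
Only numpy, scipy, OpenCV 4.12 (cv2) and the standard library are available. Lean on these libraries where they do the work, as an engineer would, in place of code of your own. Each camera call takes 0.05 s, during which the arm holds its last target.

## Working session

There is one attempt and no reset: what is moved stays moved. The work goes in short steps, Python scripts to look and compute and a shell command to move; the robot and the scene stay as the last step left them, time stands still between calls to the robot, and variables do not carry over. Pictures are saved under pics/ and viewed, and the job is handed in when it is done.

```bash
ls; mkdir -p pics; python3 - <<'E'
from bench import env
import cv2
o=env.get_obs();print(o)
for n in("side","top"):
    cv2.imwrite(f"pics/{n}0.png",env.camera(n)); m=env.camera_model(n);print(n,m)
    for q in("wheel_centre","handle","small_knob"):
        print(q,[(r["p"],r["at"][0]*512,r["at"][1]*384) for r in env.mark_of(q,n)][:3])
E
```

```text
pics
{'clock': 0.0, 'qpos': array([-1.53779581e+00,  2.59344039e-01,  1.53613713e+00, -5.46208577e-06,
        1.34802664e+00, -2.02790721e-01]), 'dq': array([-0.00099007, -0.0015816 ,  0.00038964,  0.00071288,  0.00131445,
       -0.00088158]), 'effort': array([ 3.72772893e-04, -4.46034837e+01, -2.90569764e+01, -2.52790505e-04,
        1.18364269e-02,  1.65438666e-05]), 'tool_pos': array([ 0.12849873, -0.53433915,  0.30305234]), 'tcp_rot': array([-3.14121215e+00,  1.87698858e-03, -1.33500351e+00]), 'wrist_force': array([-0.46814393,  0.71645431, -0.0837141 ]), 'torque': array([-0.05376961,  0.019104  , -0.01234485]), 'opening': 0.08541683519016409}
side {'K': array([[432.19809745,   0.        , 262.32219626],
       [  0.        , 432.19809745, 190.93779629],
       [  0.        ,   0.        ,   1.        ]]), 'extrinsics': array([[ 0.999643  ,  0.00597244,  0.02604244,  0.47287982],
       [-0.01863836, -0.54249838,  0.83985006, -1.14053305],
       [ 0.01914393, -0.84003561, -0.54219339,  0.87510962],
       [ 0.        ,  0.        ,  0.        ,  1.        ]])}
wheel_centre [(0
[... 178 characters left out ...]
    , 245.68105519],
       [  0.        , 456.30674547, 190.27199701],
       [  0.        ,   0.        ,   1.        ]]), 'extrinsics': array([[-1.64545232e-02, -9.78126554e-01,  2.07358851e-01,
         2.31752563e-01],
       [-9.99861746e-01,  1.65935834e-02, -1.06879301e-03,
         1.33404284e-03],
       [-2.39541157e-03, -2.07347769e-01, -9.78264363e-01,
         1.47735078e+00],
       [ 0.00000000e+00,  0.00000000e+00,  0.00000000e+00,
         1.00000000e+00]])}
wheel_centre [(0.61, 267.9808, 181.28640000000001), (0.6, 308.3776, 219.8016)]
handle [(0.51, 264.4992, 200.1024)]
small_knob [(0.67, 396.5952, 235.81439999999998), (0.65, 193.3824, 201.984), (0.23, 266.5984, 182.0928)]
```

View pics/side0.png

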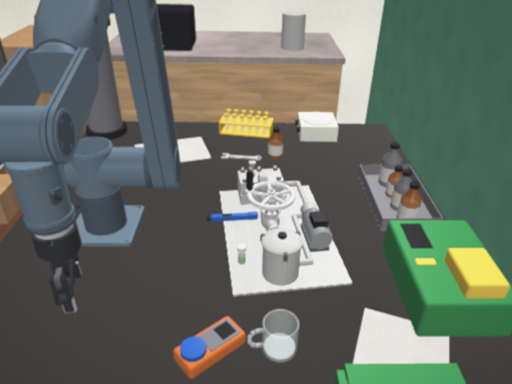

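View pics/top0.png

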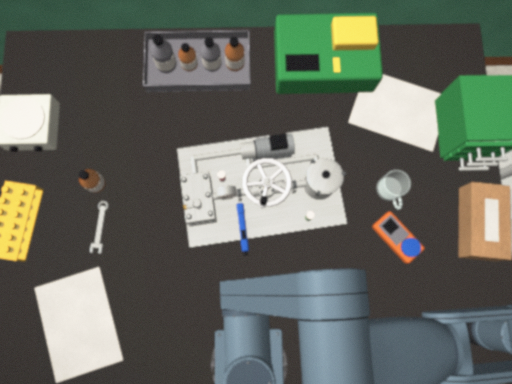

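```bash
cat > h.py <<'E'
import numpy as np, cv2
from bench import env
def ray(n,px):
    m=env.camera_model(n);E=m["extrinsics"]
    d=E[:3,:3]@np.linalg.solve(m["K"],[px[0],px[1],1.]);return E[:3,3],d/np.linalg.norm(d)
def tri(a,b):
    (p,d),(q,e)=ray("side",a),ray("top",b)
    s=np.linalg.lstsq(np.c_[d,-e],q-p,rcond=None)[0]
    A=p+s[0]*d;B=q+s[1]*e
    return (A+B)/2,np.linalg.norm(A-B)
def atz(n,px,z):
    p,d=ray(n,px);return p+d*(z-p[2])/d[2]
def proj(n,P):
    m=env.camera_model(n);E=m["extrinsics"];c=E[:3,:3].T@(np.asarray(P)-E[:3,3]);u=m["K"]@c;return u[:2]/u[2]
E
python3 - <<'E'
from h import *
print(tri((267.9,196.4),(268,181.3)))
print(tri((247.2,181.1),(264.5,200.1)))
for n in("side","top"):
    im=env.camera(n); 
    s=im[130:290,180:340] if n=="side" else im[120:280,180:340]
    cv2.imwrite(f"pics/{n}1.png",cv2.resize(s,None,fx=3.7,fy=3.7,interpolation=cv2.INTER_CUBIC))
E
```

```text
(array([ 0.52939307, -0.06701028,  0.16462895]), np.float64(0.012867249311273123))
(array([ 0.46624412, -0.05337858,  0.2087557 ]), np.float64(0.010077258299614289))
```

The side view shows the wheel at about (271,196) with its handle at (249,180). In the top view they are at (267,182) and (264,200). The two rays miss each other by 10–13 mm, so I'm zooming in.

View pics/side1.png

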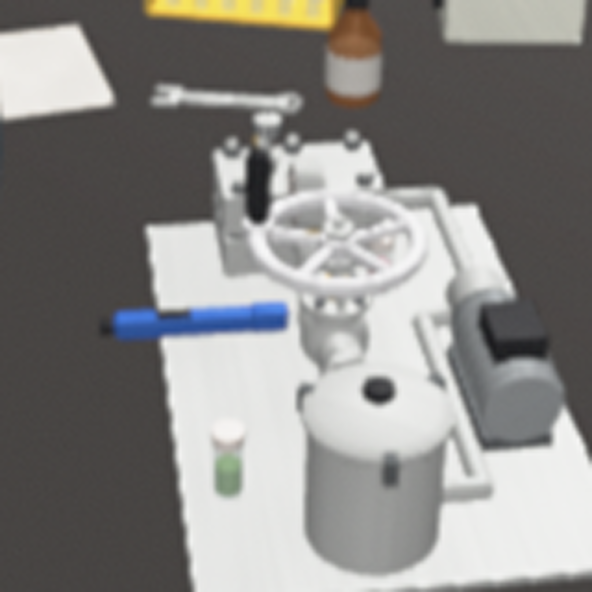

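View pics/top1.png

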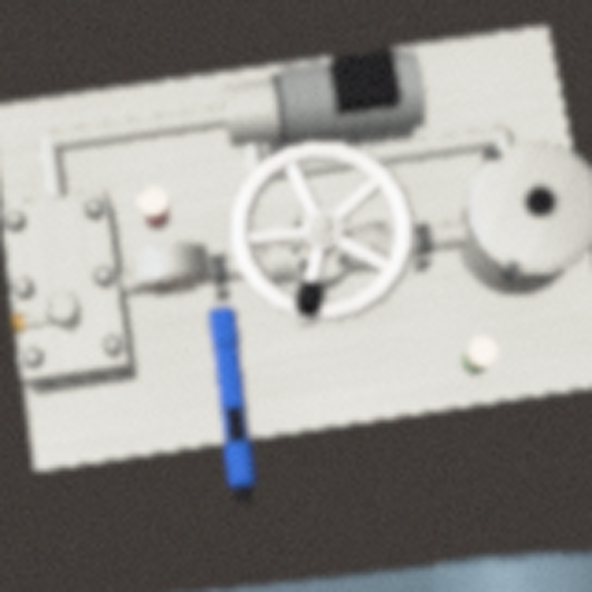

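```bash
python3 - <<'E'
from h import *
for q in("handle","handwheel"):
  for n in("side","top"):
    for r in env.regions_of(q,n)[:2]:
        ys,xs=np.nonzero(r["pixels"]); print(q,n,r["p"],len(xs),xs.min(),xs.max(),ys.min(),ys.max(),xs.mean(),ys.mean())
E
```

```text
handle side 0.51 136 246 253 170 189 249.59558823529412 179.66176470588235
handwheel side 0.67 1165 245 296 169 210 268.0377682403433 192.72961373390558
handwheel top 0.63 1086 243 291 159 207 267.0930018416206 182.36740331491714
```

```bash
python3 - <<'E'
from h import *
c,g=tri((271.6,195.1),(266.9,182.0));h,g2=tri((249.8,179.9),(263.8,200.5))
print(c,g,h,g2,h-c)
print("atz c",atz("side",(271.6,195.1),.165),atz("top",(266.9,182),.165))
print("atz h",atz("side",(249.8,179.9),.209),atz("top",(263.8,200.5),.209))
C=(atz("side",(271.6,195.1),.165)+atz("top",(266.9,182),.165))/2
# overlay
H=(atz("side",(249.8,179.9),.209)+atz("top",(263.8,200.5),.209))/2
print(C,H)
for n,o in(("side",(180,130)),("top",(180,120))):
    im=env.camera(n);s=cv2.resize(im[o[1]:o[1]+160,o[0]:o[0]+160],None,fx=3.7,fy=3.7,interpolation=cv2.INTER_CUBIC)
    f=lambda P:tuple(int(v) for v in (proj(n,P)-o)*3.7)
    for a in np.linspace(0,6.28,60): cv2.circle(s,f(C+.066*np.array([np.cos(a),np.sin(a),0])),1,(0,0,255),-1)
    for z in(.176,.209,.242): cv2.circle(s,f([H[0],H[1],z]),3,(0,255,0),-1)
    cv2.imwrite(f"pics/{n}2.png",s)
E
```

```text
[ 0.53407995 -0.06310549  0.16486863] 0.0004626259402666036 [ 0.46944168 -0.05079354  0.21022888] 0.0009860244983569536 [-0.06463827  0.01231195  0.04536024]
atz c [ 0.53429771 -0.06320723  0.165     ] [ 0.5338133  -0.06311716  0.165     ]
atz h [ 0.46895311 -0.04898007  0.209     ] [ 0.47017112 -0.05079206  0.209     ]
[ 0.53405551 -0.06316219  0.165     ] [ 0.46956212 -0.04988606  0.209     ]
```

```bash
python3 -c "
import cv2,numpy as np
a=cv2.imread('pics/side2.png');b=cv2.imread('pics/top2.png');cv2.imwrite('pics/both2.png',cv2.resize(np.hstack([a,b])[100:420],(1000*4//5,320*800//1184)))
cv2.imwrite('pics/c2.png',np.hstack([a[120:420,180:480],b[100:400,180:480]]))"
```

```text
(no output)
```

View pics/c2.png

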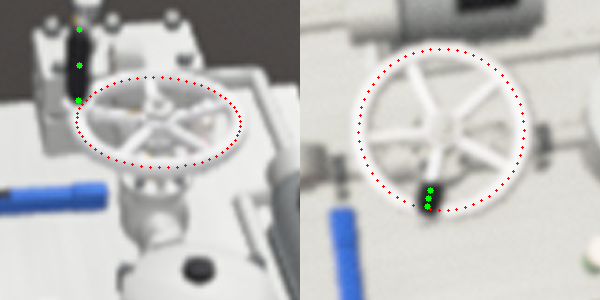

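Both rays now agree: wheel centre at (0.534, -0.063, 0.165) and handle at (0.4695, -0.0505, 0.210). The radius comes out at 65.8 mm against 66 mm stated, and the overlay fits both views. Next I move over the handle, staying high.

```bash
python3 -m pendant '[{"grip":1,"z":0.25},{"grip":1,"z":0.2,"x":0.1,"y":0.14},{"grip":1,"x":0.2,"y":0.28},{"grip":1,"x":0.2,"y":0.28},{"grip":1,"x":0.2,"y":0.28},{"grip":1,"x":0.2,"y":0.28},{"grip":1,"x":0.2,"y":0.28},{"grip":1,"x":0.2,"y":0.28}]'
python3 -m pendant '[{"grip":1,"x":0.2,"y":0.28},{"grip":1,"x":0.2,"y":0.28},{"grip":1,"x":0.2,"y":0.28},{"grip":1,"x":0.2,"y":0.28},{"grip":1,"x":0.2,"y":0.28},{"grip":1,"x":0.2,"y":0.28},{"grip":1},{"grip":1}]'
```

```text
schema error: expected keys grip, x, y, z, turn
schema error: expected keys grip, x, y, z, turn
```

```bash
python3 -m pendant '[{"grip":1,"x":0,"y":0,"z":0.25,"turn":0},{"grip":1,"x":0.1,"y":0.14,"z":0.2,"turn":0},{"grip":1,"x":0.2,"y":0.28,"z":0,"turn":0},{"grip":1,"x":0.2,"y":0.28,"z":0,"turn":0},{"grip":1,"x":0.2,"y":0.28,"z":0,"turn":0},{"grip":1,"x":0.2,"y":0.28,"z":0,"turn":0},{"grip":1,"x":0.2,"y":0.28,"z":0,"turn":0},{"grip":1,"x":0.2,"y":0.28,"z":0,"turn":0}]'
python3 -m pendant '[{"grip":1,"x":0.2,"y":0.28,"z":0,"turn":0},{"grip":1,"x":0.2,"y":0.28,"z":0,"turn":0},{"grip":1,"x":0.2,"y":0.28,"z":0,"turn":0},{"grip":1,"x":0.2,"y":0.28,"z":0,"turn":0},{"grip":1,"x":0.2,"y":0.28,"z":0,"turn":0},{"grip":1,"x":0.2,"y":0.28,"z":0,"turn":0},{"grip":1,"x":0,"y":0,"z":0,"turn":0},{"grip":1,"x":0,"y":0,"z":0,"turn":0}]'
```

```text
clock: 1.47
tool_pos: [0.2851, -0.3146, 0.3581]
tcp_rot: [-3.141, -0.001, -1.336]
wrist_force: [1.1, -0.1, 0.0]
opening: 0.0856
clock: 2.13
tool_pos: [0.4293, -0.1125, 0.3579]
tcp_rot: [-3.142, 0.0, -1.329]
wrist_force: [-0.4, -0.6, -0.5]
opening: 0.0857
```

```bash
python3 -m pendant '[{"grip":1,"x":0.17,"y":0.26,"z":0,"turn":0},{"grip":1,"x":0.165,"y":0.257,"z":0,"turn":0},{"grip":1,"x":0,"y":0,"z":-0.2,"turn":0},{"grip":1,"x":0,"y":0,"z":0,"turn":0}]'
python3 - <<'E'
from h import *
print(env.get_obs()["tool_pos"])
im=env.camera("side");cv2.imwrite("pics/side3.png",cv2.resize(im[80:230,160:360],None,fx=4,fy=4,interpolation=cv2.INTER_CUBIC))
print(proj("side",env.get_obs()["tool_pos"]))
E
```

```text
clock: 2.47
tool_pos: [0.4675, -0.0523, 0.3308]
tcp_rot: [3.137, 0.003, -1.334]
wrist_force: [-1.6, 0.6, -1.3]
opening: 0.0857
[ 0.4675327  -0.05234052  0.33081771]
[249.38240826 143.03833752]
```

View pics/side3.png

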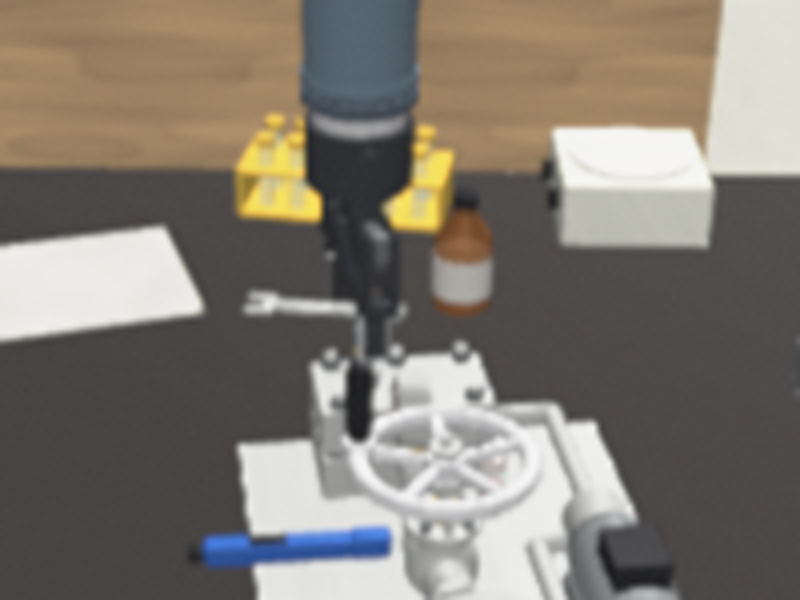

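The side view shows the fingers directly over the black handle (zoom (360,400)), one in front of it and one behind. I descend and close.

```bash
python3 -m pendant '[{"grip":1,"x":0.012,"y":0.01,"z":-0.2,"turn":0},{"grip":1,"x":0,"y":0,"z":-0.2,"turn":0},{"grip":1,"x":0,"y":0,"z":-0.1,"turn":0},{"grip":1,"x":0,"y":0,"z":0,"turn":0},{"grip":-1,"x":0,"y":0,"z":0,"turn":0},{"grip":-1,"x":0,"y":0,"z":0,"turn":0},{"grip":-1,"x":0,"y":0,"z":0,"turn":0},{"grip":-1,"x":0,"y":0,"z":0,"turn":0}]'
python3 -m pendant '[{"grip":-1,"x":0,"y":0,"z":0,"turn":0},{"grip":-1,"x":0,"y":0,"z":0,"turn":0},{"grip":-1,"x":0,"y":0,"z":0,"turn":0},{"grip":-1,"x":0,"y":0,"z":0,"turn":0}]'
python3 - <<'E'
from h import *
im=env.camera("side");cv2.imwrite("pics/side4.png",cv2.resize(im[80:230,160:360],None,fx=4,fy=4,interpolation=cv2.INTER_CUBIC))
E
```

```text
clock: 3.18
tool_pos: [0.4706, -0.0521, 0.2752]
tcp_rot: [-3.14, -0.001, -1.336]
wrist_force: [-0.2, -0.4, 0.1]
opening: 0.0384
clock: 3.52
tool_pos: [0.4702, -0.0513, 0.2749]
tcp_rot: [-3.141, -0.0, -1.335]
wrist_force: [-1.9, 0.9, 5.9]
opening: 0.0202
```

View pics/side4.png

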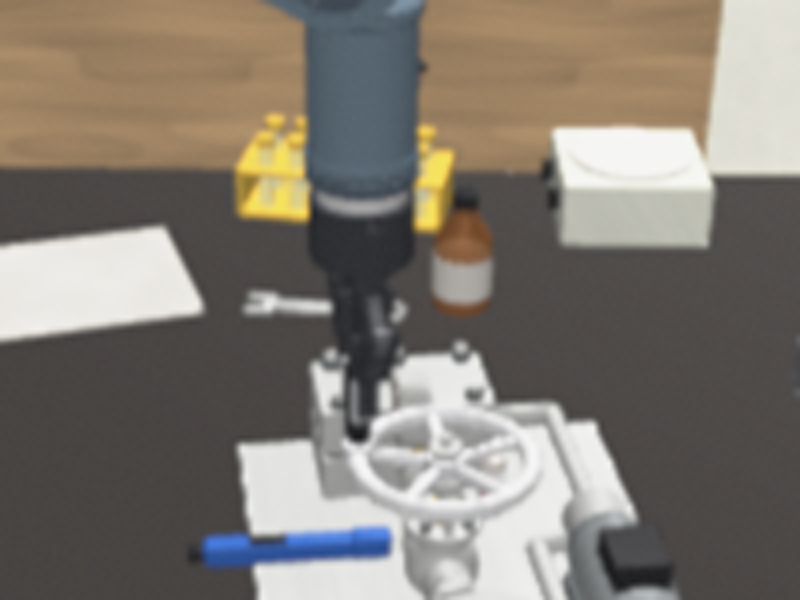

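The handle is gripped, with the opening at 20 mm on a nominal 22 mm handle. Next I work out the circle waypoints in row units.

```bash
cat > t.py <<'E'
import sys,numpy as np
from h import *
C=np.array([0.5341,-0.0632])
def rows(angs,start=None):
    a=np.radians(angs);P=C+.0659*np.c_[np.cos(a),np.sin(a)]
    if start is not None: P=np.vstack([start,P])
    cum=np.round((P-P[0])/.12,3);d=np.diff(cum,axis=0)
    for t,r in zip(angs[-len(d):],d): print(t,"%.3f %.3f"%tuple(r))
def ang(p=None):
    p=env.get_obs()["tool_pos"][:2] if p is None else p
    r=p-C;print("angle %.1f r %.4f"%(np.degrees(np.arctan2(r[1],r[0])),np.hypot(*r)))
E
python3 - <<'E'
from t import *
o=env.get_obs();ang()
rows([165,150,135,120,105,90,75,60,45,30,15,10,5,0],o["tool_pos"][:2])
print();rows([0,-15,-30,-45,-60,-75,-90,-105,-120,-135,-150,-165,-180,-195])
E
```

```text
angle 169.4 r 0.0650
165 0.002 0.043
150 0.055 0.132
135 0.087 0.114
120 0.114 0.087
105 0.132 0.055
90 0.142 0.019
75 0.142 -0.019
60 0.133 -0.055
45 0.113 -0.087
30 0.088 -0.114
15 0.055 -0.132
10 0.010 -0.047
5 0.006 -0.047
0 0.002 -0.048

-15 -0.019 -0.142
-30 -0.055 -0.133
-45 -0.087 -0.113
-60 -0.114 -0.088
-75 -0.132 -0.054
-90 -0.142 -0.019
-105 -0.142 0.019
-120 -0.133 0.054
-135 -0.113 0.088
-150 -0.088 0.113
-165 -0.055 0.133
-180 -0.018 0.142
-195 0.018 0.142
```

```bash
python3 -m pendant '[{"grip":-1,"x":0.002,"y":0.043,"z":0,"turn":0},{"grip":-1,"x":0.055,"y":0.132,"z":0,"turn":0},{"grip":-1,"x":0.087,"y":0.114,"z":0,"turn":0},{"grip":-1,"x":0,"y":0,"z":0,"turn":0}]'
python3 -c "
from t import *
ang()"
```

```text
clock: 3.9
tool_pos: [0.4892, -0.0154, 0.275]
tcp_rot: [-3.138, -0.001, -1.334]
wrist_force: [3.0, 2.0, 5.7]
opening: 0.0205
angle 133.2 r 0.0656
```

```bash
python3 -m pendant '[{"grip":-1,"x":0.114,"y":0.087,"z":0,"turn":0},{"grip":-1,"x":0.132,"y":0.055,"z":0,"turn":0},{"grip":-1,"x":0.142,"y":0.019,"z":0,"turn":0},{"grip":-1,"x":0.142,"y":-0.019,"z":0,"turn":0},{"grip":-1,"x":0.133,"y":-0.055,"z":0,"turn":0},{"grip":-1,"x":0.113,"y":-0.087,"z":0,"turn":0},{"grip":-1,"x":0.088,"y":-0.114,"z":0,"turn":0}]'
python3 -m pendant '[{"grip":-1,"x":0.055,"y":-0.132,"z":0,"turn":0},{"grip":-1,"x":0.010,"y":-0.047,"z":0,"turn":0},{"grip":-1,"x":0,"y":0,"z":0,"turn":0}]'
python3 -c "
from t import *
ang()"
```

```text
clock: 4.48
tool_pos: [0.5918, -0.0291, 0.2749]
tcp_rot: [-3.14, 0.002, -1.333]
wrist_force: [-4.1, 2.9, 8.9]
opening: 0.0202
clock: 4.73
tool_pos: [0.6003, -0.0537, 0.275]
tcp_rot: [-3.138, -0.002, -1.336]
wrist_force: [3.0, -3.6, 2.7]
opening: 0.0201
angle 8.1 r 0.0669
```

Now small steps across the angle where the stop may be.

```bash
python3 -m pendant '[{"grip":-1,"x":0.006,"y":-0.047,"z":0,"turn":0},{"grip":-1,"x":0,"y":0,"z":0,"turn":0}]'
python3 -c "
from t import *
ang()"
python3 -m pendant '[{"grip":-1,"x":0.002,"y":-0.048,"z":0,"turn":0},{"grip":-1,"x":0,"y":0,"z":0,"turn":0}]'
python3 -c "
from t import *
ang()"
```

```text
clock: 4.9
tool_pos: [0.6004, -0.0548, 0.275]
tcp_rot: [-3.137, 0.006, -1.334]
wrist_force: [3.6, 12.8, 6.5]
opening: 0.0202
angle 7.2 r 0.0668
clock: 5.07
tool_pos: [0.6004, -0.0557, 0.2749]
tcp_rot: [-3.135, 0.014, -1.332]
wrist_force: [4.0, 28.9, 8.3]
opening: 0.0205
angle 6.5 r 0.0668
```

The force rose from 4 to 13 to 29 N while the handle stayed put at about 7–8°, where I expected the stop. I check with pictures that it isn't blocked by something else.

```bash
python3 - <<'E'
from t import *
a=env.camera("side")[80:230,180:330];b=env.camera("top")[100:250,180:330]
cv2.imwrite("pics/s5.png",cv2.resize(np.hstack([a,b]),None,fx=2.66,fy=2.66,interpolation=cv2.INTER_CUBIC))
# plate edge direction (top view, far edge) at plate height ~0.01
p=atz("top",(180,120+102/3.7),.012);q=atz("top",(180+550/3.7,120+25/3.7),.012);d=p-q
print(p,q,"rig yaw", np.degrees(np.arctan2(-d[0],d[1])))
E
```

```text
[0.69232188 0.217348   0.012     ] [ 0.75708006 -0.28434623  0.012     ] rig yaw 7.355011913703724
```

View pics/s5.png

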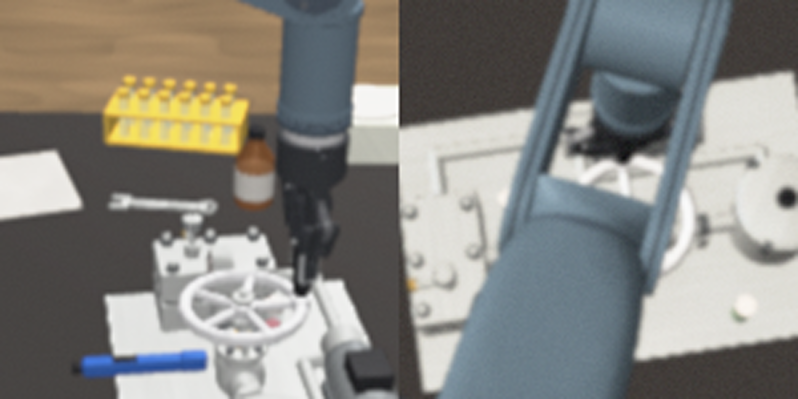

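Nothing touches the rig except the fingers on the handle. The plate edge gives a rig yaw of 7.4°, which matches where the handle stalled, so the valve is shut. I hold briefly there, then wind back anticlockwise.

```bash
python3 -m pendant '[{"grip":-1,"x":0,"y":0,"z":0,"turn":0},{"grip":-1,"x":0,"y":0,"z":0,"turn":0},{"grip":-1,"x":-0.002,"y":0.048,"z":0,"turn":0},{"grip":-1,"x":-0.016,"y":0.094,"z":0,"turn":0},{"grip":-1,"x":-0.055,"y":0.132,"z":0,"turn":0},{"grip":-1,"x":-0.088,"y":0.114,"z":0,"turn":0},{"grip":-1,"x":-0.113,"y":0.087,"z":0,"turn":0},{"grip":-1,"x":-0.133,"y":0.055,"z":0,"turn":0}]'
python3 -c "
from t import *
ang()"
python3 -m pendant '[{"grip":-1,"x":-0.142,"y":0.019,"z":0,"turn":0},{"grip":-1,"x":-0.142,"y":-0.019,"z":0,"turn":0},{"grip":-1,"x":-0.132,"y":-0.055,"z":0,"turn":0},{"grip":-1,"x":-0.114,"y":-0.087,"z":0,"turn":0},{"grip":-1,"x":-0.087,"y":-0.114,"z":0,"turn":0},{"grip":-1,"x":-0.055,"y":-0.132,"z":0,"turn":0},{"grip":-1,"x":-0.018,"y":-0.142,"z":0,"turn":0}]'
python3 -c "
from t import *
ang()"
```

```text
clock: 5.83
tool_pos: [0.5523, 0.0008, 0.275]
tcp_rot: [-3.137, -0.002, -1.334]
wrist_force: [2.9, -3.8, 5.4]
opening: 0.0207
angle 74.2 r 0.0666
clock: 6.42
tool_pos: [0.4688, -0.0631, 0.275]
tcp_rot: [-3.136, -0.0, -1.334]
wrist_force: [10.9, 5.0, -1.2]
opening: 0.02
angle 179.9 r 0.0653
```

```bash
python3 -m pendant '[{"grip":-1,"x":0.018,"y":-0.142,"z":0,"turn":0},{"grip":-1,"x":0.055,"y":-0.133,"z":0,"turn":0},{"grip":-1,"x":0.088,"y":-0.113,"z":0,"turn":0},{"grip":-1,"x":0.113,"y":-0.088,"z":0,"turn":0},{"grip":-1,"x":0.133,"y":-0.054,"z":0,"turn":0},{"grip":-1,"x":0.142,"y":-0.019,"z":0,"turn":0}]'
python3 -c "
from t import *
ang()"
```

```text
clock: 6.92
tool_pos: [0.5337, -0.1292, 0.2749]
tcp_rot: [3.141, 0.002, -1.336]
wrist_force: [-4.3, 7.7, 12.0]
opening: 0.0203
angle -90.4 r 0.0660
```

```bash
python3 -m pendant '[{"grip":-1,"x":0.142,"y":0.019,"z":0,"turn":0},{"grip":-1,"x":0.132,"y":0.054,"z":0,"turn":0},{"grip":-1,"x":0.114,"y":0.088,"z":0,"turn":0},{"grip":-1,"x":0.087,"y":0.113,"z":0,"turn":0},{"grip":-1,"x":0.055,"y":0.133,"z":0,"turn":0},{"grip":-1,"x":0.019,"y":0.142,"z":0,"turn":0}]'
python3 -c "
from t import *
ang()"
python3 -m pendant '[{"grip":-1,"x":-0.018,"y":0.142,"z":0,"turn":0},{"grip":-1,"x":-0.055,"y":0.132,"z":0,"turn":0},{"grip":-1,"x":-0.088,"y":0.114,"z":0,"turn":0},{"grip":-1,"x":-0.113,"y":0.087,"z":0,"turn":0},{"grip":-1,"x":-0.133,"y":0.055,"z":0,"turn":0},{"grip":-1,"x":-0.142,"y":0.019,"z":0,"turn":0}]'
python3 -c "
from t import *
ang()"
```

```text
clock: 7.42
tool_pos: [0.6011, -0.0647, 0.275]
tcp_rot: [-3.14, -0.004, -1.336]
wrist_force: [-3.3, -4.5, 5.9]
opening: 0.0203
angle -1.2 r 0.0670
clock: 7.92
tool_pos: [0.535, 0.0032, 0.275]
tcp_rot: [-3.137, -0.002, -1.334]
wrist_force: [5.4, -5.6, 4.1]
opening: 0.0199
angle 89.2 r 0.0664
```

```bash
python3 -m pendant '[{"grip":-1,"x":-0.142,"y":-0.019,"z":0,"turn":0},{"grip":-1,"x":-0.132,"y":-0.055,"z":0,"turn":0},{"grip":-1,"x":-0.114,"y":-0.087,"z":0,"turn":0},{"grip":-1,"x":-0.087,"y":-0.114,"z":0,"turn":0},{"grip":-1,"x":-0.055,"y":-0.132,"z":0,"turn":0},{"grip":-1,"x":-0.018,"y":-0.142,"z":0,"turn":0}]'
python3 -c "
from t import *
ang()"
python3 -m pendant '[{"grip":-1,"x":0.018,"y":-0.142,"z":0,"turn":0},{"grip":-1,"x":0.055,"y":-0.133,"z":0,"turn":0},{"grip":-1,"x":0.088,"y":-0.113,"z":0,"turn":0},{"grip":-1,"x":0.113,"y":-0.088,"z":0,"turn":0},{"grip":-1,"x":0.133,"y":-0.054,"z":0,"turn":0},{"grip":-1,"x":0.142,"y":-0.019,"z":0,"turn":0}]'
python3 -c "
from t import *
ang()"
```

```text
clock: 8.42
tool_pos: [0.4687, -0.0631, 0.275]
tcp_rot: [-3.137, -0.0, -1.334]
wrist_force: [11.1, 4.5, 0.6]
opening: 0.0203
angle 179.9 r 0.0654
clock: 8.92
tool_pos: [0.5338, -0.1291, 0.2749]
tcp_rot: [3.141, 0.002, -1.335]
wrist_force: [-4.2, 7.2, 11.7]
opening: 0.0202
angle -90.3 r 0.0659
```

```bash
python3 -m pendant '[{"grip":-1,"x":0.142,"y":0.019,"z":0,"turn":0},{"grip":-1,"x":0.132,"y":0.054,"z":0,"turn":0},{"grip":-1,"x":0.114,"y":0.088,"z":0,"turn":0},{"grip":-1,"x":0.087,"y":0.113,"z":0,"turn":0},{"grip":-1,"x":0.055,"y":0.133,"z":0,"turn":0},{"grip":-1,"x":0.019,"y":0.142,"z":0,"turn":0},{"grip":-1,"x":-0.004,"y":0.078,"z":0,"turn":0},{"grip":-1,"x":0,"y":0,"z":0,"turn":0}]'
python3 -m pendant '[{"grip":-1,"x":0,"y":0,"z":0,"turn":0},{"grip":-1,"x":0,"y":0,"z":0,"turn":0},{"grip":-1,"x":0,"y":0,"z":0,"turn":0},{"grip":-1,"x":0,"y":0,"z":0,"turn":0}]'
python3 - <<'E'
from t import *
ang();o=env.get_obs();print(o["wrist_force"],o["dq"])
for n in("side","top"):
    print(n,[(r["p"],proj(n,[.5995,-.0545,.209]),r["at"][0]*512,r["at"][1]*384) for r in env.mark_of("handle",n)])
a=env.camera("side");b=env.camera("top")
cv2.imwrite("pics/s6.png",cv2.resize(a[80:230,180:330],None,fx=4,fy=4,interpolation=cv2.INTER_CUBIC))
cv2.imwrite("pics/s7.png",cv2.resize(np.hstack([a,b]),(800,300)))
E
```

```text
clock: 9.58
tool_pos: [0.6002, -0.0523, 0.275]
tcp_rot: [-3.139, -0.0, -1.333]
wrist_force: [2.7, 3.5, 6.0]
opening: 0.0202
clock: 9.92
tool_pos: [0.6002, -0.0529, 0.275]
tcp_rot: [-3.138, 0.001, -1.334]
wrist_force: [2.6, 5.3, 5.9]
opening: 0.0206
angle 8.8 r 0.0669
[2.61628004 5.26247886 5.91230025] [-2.15189042e-03 -6.75361588e-05 -1.06787398e-03 -1.47608358e-04
 -1.96082504e-03  1.47676399e-03]
side [(0.57, array([294.0053972 , 181.16713236]), 292.608, 180.78719999999998)]
top [(0.36, array([263.97819969, 156.44464073]), 263.5776, 154.0992)]
```

View pics/s6.png

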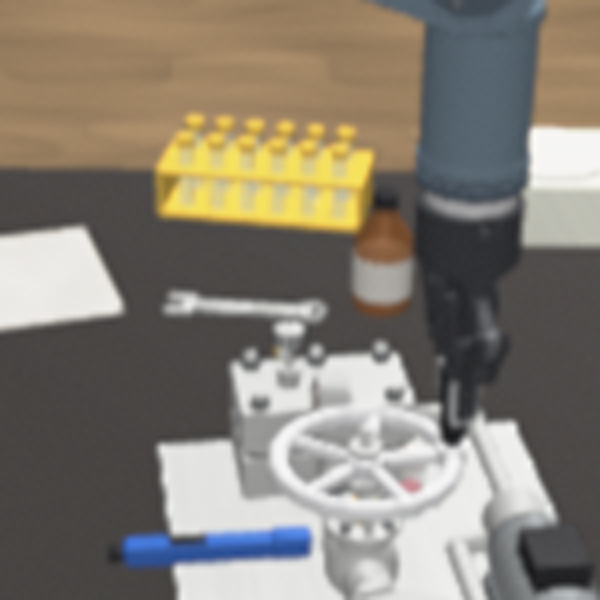

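View pics/s7.png

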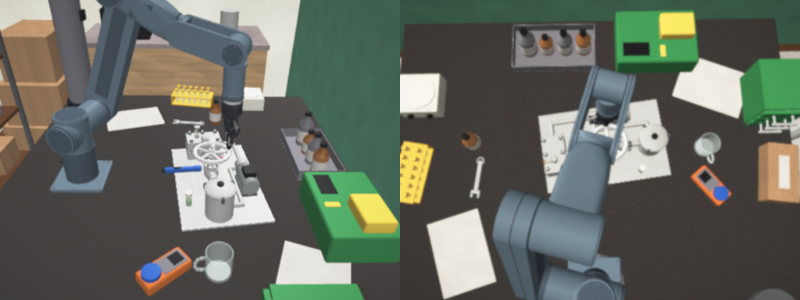

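```bash
python3 - <<'E'
from t import *
for z in(.188,.192,.196,.200,.204): print(z,(proj("side",[*C,z])-[180,80])*4)
E
```

```text
0.188 [367.08967152 434.43871021]
0.192 [367.25756793 429.87313845]
0.196 [367.4260357  425.29202976]
0.2 [367.59507775 420.69530471]
0.204 [367.76469703 416.0828833 ]
```

```bash
python3 - <<'E'
import cv2
from h import *
s=env.camera("side")[165:215,240:305]
cv2.imwrite("pics/s8.png",cv2.resize(s,None,fx=11,fy=11,interpolation=cv2.INTER_CUBIC))
for z in(.188,.196,.204): print(z,(proj("side",[.5341,-.0632,z])-[240,165])*11)
E
```

```text
0.188 [349.49659667 259.70645308]
0.196 [350.42159817 234.55308185]
0.204 [351.35291684 209.22792908]
```

View pics/s8.png

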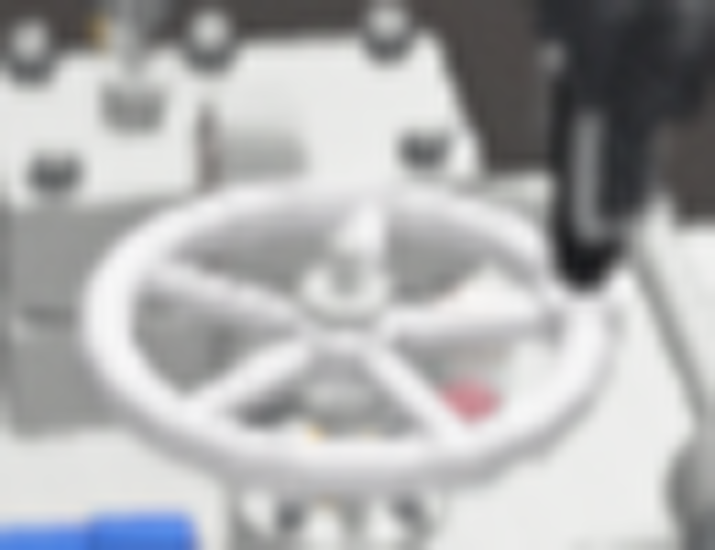

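The handle is still and gripped. The stall at the stop is the decisive evidence, and the stem height agrees with it to within about a turn, so I hand in.

```bash
python3 -c "
from bench import env
o=env.get_obs();print(o['clock'],o['tool_pos'],o['opening'])
print(env.job_done())"
```

```text
10.1667 [ 0.60023157 -0.05296123  0.27497504] 0.020614803149745318
the job is handed in; nothing more can be done
None
```

I wound the valve shut against its stop and backed it off two full turns. I handed the job in at 10.2 s with the gripper still closed on the revolving handle. No verdict came back.

- **Shut against the stop:** it took just under half a turn clockwise to reach the stop. The handle stalled 6.5–8° off world x while the wrist force rose from about 4 N to 29 N. The plate edge gives the rig's x axis as 7.4°, so it stalled where the stop should be. I held it there for over 0.1 s.
- **Two turns back:** I tracked the angle through both turns. The handle ended at 8.8°, about 1.5° (0.03 rad) past two turns, well inside the 0.2 rad allowance.
- **Grip and stillness:** the finger opening was 20.6 mm on the nominally 22 mm handle, and the arm was still with about 8 N at the wrist. I did not measure the contact force between the fingers and the handle.
- **Bystanders and small knob:** the last pictures showed nothing visibly moved. I checked this by eye only, and the arm hides part of the top view.
- **Weaker checks:** the first handle and wheel marks from the networks missed each other by 10–13 mm between views. I used centres read off enlarged pictures instead, which agreed to about 1 mm. The stem-height check of the turn count was too blurred to tell two turns from three, so the count rests on the stall and the tracked angles.

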